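# Fish the wash basket out of the rinse tank with the lifting hook

## Task

Take the lifting hook from its stand, use it to fish the small wire wash basket out of the deep clear tank, stand the basket upright in the drip tray, and hang the hook back on its stand. Hold-down strips in the tank keep the basket's side pins from rising, so draw the basket along by its bail until you feel the pins come under the gap in the strips, and never force it: the thin bail is spoilt by a pull of 20 N. Keep your fingers off the basket, keep it level so that the parts in it stay in, set it down gently, do not knock the hook hard against the clear tank, and leave the motor, bottle and spool beside the tank where they are.

Things in the scene. Friction and masses are not known exactly. Their poses are not given: they have to be found in the camera images.
- lifting_hook: Lifting hook, 180 mm long, 120 g, hanging upright on its stand at the start. Origin on the shank's axis at the hook's lowest point, z up along the shank. The shank is 5 mm rod; at its foot it turns to -y and up again as a J: axis of the point at y = -14 mm, point's top at z = 14.5 mm, upper face of the bend at z = 5 mm, mouth 9 mm wide.
- hook_grip (a point): Middle of the hook's blue grip, at z = 145 mm in the hook's frame. The grip is 20 x 20 mm (flats square to the hook's x and y) and reaches from z = 112 to 178 mm.
- hook_collar (a point): Middle of the underside of the hook's round steel collar, 32 mm diameter, at z = 105 mm in the hook's frame, just under the grip.
- hook_stand: Grey sheet-metal stand, fixed. Origin at the table under the hook's place. A level fork (x = -27 to 35 mm, 70 mm wide, 6 mm thick, top at z = 130 mm) has a slot 16 mm wide in y, open to -x and ending at x = +22 mm; an upright stands behind it at x = 42 to 48 mm. The shank stands in the slot, the collar on the fork; the hooked foot is too wide to pass down through the slot.
- stand_seat (a point): Point on the fork's top face (z = 130 mm), over the stand's origin, where the middle of the hook's collar belongs.
- tank: Tall narrow clear tank, fixed. Origin at the middle of its underside; inside 74 mm (x) by 156 mm (y), walls 5 mm, floor z = 6 mm, rim z = 135 mm (strip clips to 137 mm on the long sides, thumb screws to x = +-57 mm outside). Along both long walls runs a ledge (from x = 27 mm outward on each side, top z = 32 mm) that carries the basket's pins.
- tank_strips (a point): Point on the tank's middle axis at z = 45 mm, the underside of hold-down strips 5 mm thick over the ledges: the pins can slide along y and rise 5 mm, no more. Both strips have a gap 14 mm long at the same y, where the pins lift out. They are clamped anywhere, not measured: the gap's middle is at y = -14 to +36 mm of the tank; 22 mm beyond it a turned-down end stops the pins.
- basket: Wire wash basket, 48 (x) x 60 (y) x 28 mm, 130 to 210 g with its bail and parts. Origin at the middle of its underside; axes as the tank's. It hangs in the tank at y = -46 to -34 mm, underside at tank z = 12 mm, on two pins (8 mm diameter, along x, to x = +-33 mm, axis 24 mm above the underside); end of travel y = -48 mm.
- basket_axle (a point): Middle of the axis of the basket's pins and bail. The bail is 4 mm wire; its top runs along x, straight from x = -11 to 11 mm, 40 mm from this axis. Its stiff pivots hold it where it is left: at the start anywhere between upright and leaning 0.75 rad to +y (not measured); stops at 0.15 rad to -y and 0.8 rad to +y. A light push turns it.
- drip_tray: White drip tray, fixed, 110 (x) x 120 (y) x 22 mm on four low feet, walls 3 mm, open above. Origin on the table under its middle; the inner floor is at z = 9 mm.
- motor: Small black brushless motor lying near the tank, about 29 x 80 x 32 mm, to be left alone.
- flux_bottle: Small amber bottle with a white cap, 23 mm diameter, 38 mm tall, to be left alone.
- spool: Spool of solder wire, 52 mm diameter, 42 mm tall, to be left alone.
Mind the look-alikes: they are no part of the job. Leave any blue look-alike of the basket alone.

How it is judged:
By the outcome, as a careful person would: the job done as asked, in the order asked, and still so for the second after the job is handed in, with the robot touching nothing.
It also fails if it takes over 72 s, if anything falls off the work surface, if the arm or the gripper's body presses on something with over 40 N, if the wrist force passes 120 N, or if a joint passes its speed limit or range.

## Robot

A 6-joint arm with a two-finger parallel gripper is mounted at the origin on a cart in front of the work surface, level with it; the furniture and walls round the work are solid. World frame = base frame: x ahead of the robot, y to its left, z up, the work surface at z = 0. Lengths are in m, angles in rad, forces in N, time in s.
With the tool pointing down it reaches from about 0.35 to 0.775 m from the base axis. Payload 5.5 kg.
Tool frame: the origin (TCP) lies at the very end of the fingers, on their centre line; the grasp point (between the pads) lies env.pinch_z behind it (env.pinch_z is the distance from the TCP to the grasp point, in m); z points along the fingers, y is the line along which they close (so a half turn about z gives the same grasp; the last joint's range is limited). The gripper opens to 85 mm and grips with 20 to 120 N. Pads are 22 mm wide; open, the fingers measure 114 mm over their backs; the gripper's body (76 mm by 85 mm) begins 54 mm behind the grasp point. The pads swing forward as they close: fully open they stand 13 mm farther back than shut.
Start: joints at [0.966, 0.313, 0.046, 1.304, 0, 1.431], TCP at [0.258, 0.514, 0.231] pointing down, gripper open.
Joint ranges: [-2.76, 2.76], [-0.86, 1.69], [-1.03, 1.26], [-2.2, 2.34], [-1.47, 1.5], [-3.14, 3.14]. Speed limits (rad/s): [2.57, 2.57, 3.14, 3.14, 3.14, 3.14].

## Interface

Orientations are given as a unit quaternion [w, x, y, z].
In Python, from workcell import env, eyes gives the robot as it stands.
- The arm moves only by the shell command python3 -m jog 'ROWS' [FORCE]. ROWS is JSON, one flat list of numbers, 7 for each row, row after row: the shift along the world's x, y, z as a fraction of full scale, then the turn, a rotation vector about the world's x, y, z as a fraction of full scale, then the opening, from -1 (shut) to 1 (fully open), so that 0 is half open. A call has 1 to 12 rows; each row is the pose to reach, as a shift and turn from the pose commanded when the call began, turning the shorter way round; what a row does not reach only later rows make up. Full scale, the value 1, is 20 cm for a shift and pi rad for a turn. A row lasts 1/12 s, in which the tool goes at most 41.7 mm and 7.16 degrees, less where a joint would pass 70% of its speed; a pose out of reach is approached as far as the arm can. A call with a number of a shift or a turn outside -1 to 1 is refused whole. A call with a gripper value outside its range is refused whole. The fingers move at their own pace and stop on an object; FORCE is the grip in N (left out, the last holds). Time passes only in rows, so rows that repeat a pose let the fingers close. It gives the time, the measured TCP pose, the force, the opening and the grip force at its end, in the units of the state.
- env.get_state(): the state, without advancing time (a new reading comes with each control period).
- eyes.read_camera(name): name is "side" or "top"; returns (picture, depth): 384x512x3 uint8, red, green, blue; 384x512 float32, m along the optical axis (not along the pixel's ray), 0 where there is no reading.
- eyes.calibration(name): a dict with "fx", "fy", "cx", "cy" (pixels), "R" (3x3) and "t" (3): a world point X has camera coordinates R X + t. Camera axes: x right, y down, z forward; pixel columns grow to the right and rows downward; lengths in m; the calibration is good to about 2 mm. A picture is of the moment at which its call begins. calibration takes no time and is no camera call.
- env.hand_in(): hands the job in; it is judged then, once.
The state is a dict: "clock": time; "joint_pos": joint angles; "qvel": joint speeds; "tau": joint torques, N m; "tcp_pos": TCP position; "orientation": TCP orientation; "wrist_force": force on the tool from outside, world axes, zero at the start; "ft_torque": the same for the moment, N m; "finger_gap": finger opening in m; "grip_force": force on a finger pad.
Only numpy, scipy, OpenCV 4.12 (cv2) and the standard library are available. Lean on these libraries where they do the work, as an engineer would, in place of code of your own. Each camera call takes 0.05 s, during which the arm holds its last target. There are 200 camera calls.

## Working session

There is one attempt and no reset: what is moved stays moved. The work goes in short steps, Python scripts to look and compute and a shell command to move; the robot and the scene stay as the last step left them, time stands still between calls to the robot, and variables do not carry over. Pictures are saved under pics/ and viewed, at most 11 in all, crops included, and the job is handed in when it is done.

```bash
ls; mkdir -p pics; python3 - <<'E'
from workcell import env, eyes
import cv2, numpy as np
s=env.get_state(); print(s['clock'],s['tcp_pos'],s['orientation'],s['finger_gap'],env.pinch_z)
for n in('side','top'):
    p,d=eyes.read_camera(n); cv2.imwrite(f'pics/{n}0.png',p[:,:,::-1]); np.save(f'pics/{n}0.npy',d)
    c=eyes.calibration(n); R=np.array(c['R']);print(n,c['fx'],c['cx'],c['cy'],R.round(3).tolist(),(-R.T@np.array(c['t'])).round(3))
E
```

```text
pics
0.0 [0.25745107 0.51358517 0.23041467] [-3.24401410e-04  2.30303818e-01  9.73118362e-01 -8.36168973e-04] 0.08540484916474632 0.0187
side 401.17095664690066 254.898327055488 185.97371666110024 [[0.854, -0.519, 0.011], [-0.282, -0.481, -0.83], [0.436, 0.706, -0.558]] [ 0.087 -0.865  0.78 ]
top 430.13023824654346 255.4784003154255 189.40677162053473 [[0.096, -0.995, -0.001], [-0.975, -0.094, -0.2], [0.199, 0.02, -0.98]] [ 0.396 -0.043  1.119]
```

View pics/side0.png

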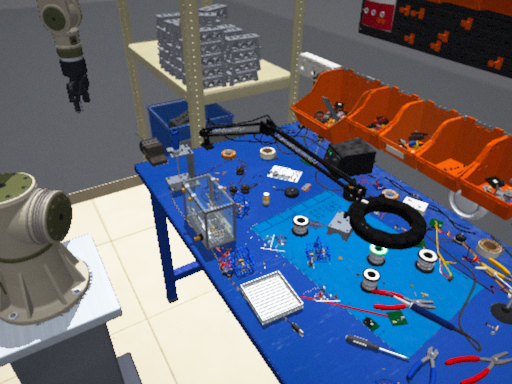

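View pics/top0.png

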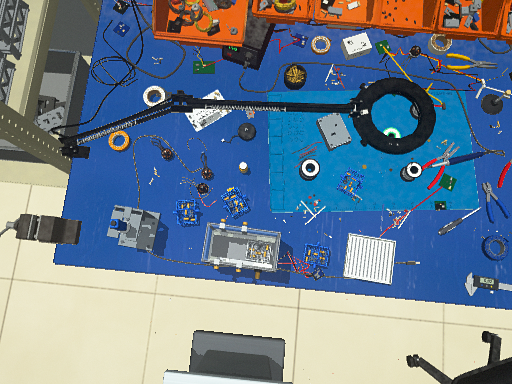

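```bash
python3 - <<'E'
import cv2,numpy as np
t=cv2.imread('pics/top0.png');s=cv2.imread('pics/side0.png')
a=cv2.resize(t[195:285,100:300],None,fx=4,fy=4,interpolation=cv2.INTER_CUBIC)
b=cv2.resize(s[135:280,150:310],None,fx=5,fy=4.1,interpolation=cv2.INTER_CUBIC)[:595]
cv2.imwrite('pics/c1.png',a);cv2.imwrite('pics/c2.png',b)
E
```

```text
(no output)
```

View pics/c1.png

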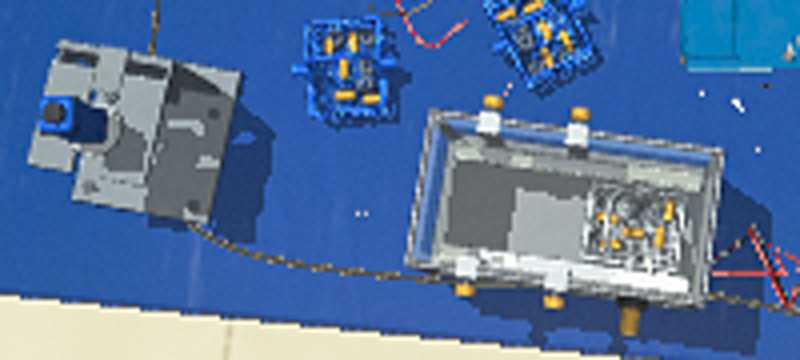

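View pics/c2.png

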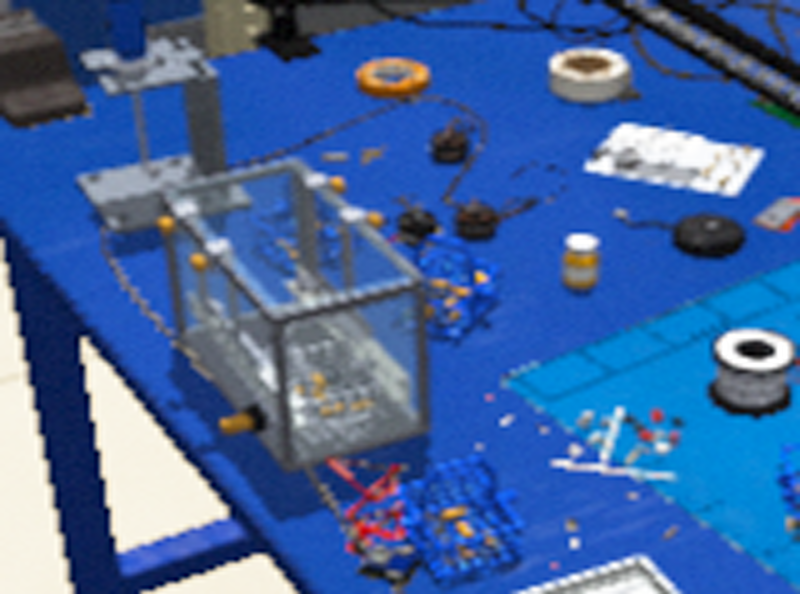

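Top view: hook stand at about (135,228), with the blue hook grip at (115,224). The clear tank is at (243,248) and the tray at (370,258). The basket candidates are the silver wire one inside the tank at (258,251) and the blue look-alikes at (187,212), (236,202), (318,258) and (348,182). Only the silver one is in the tank, so that is the one meant, and the crop confirms it. The tank's long axis runs left to right in the image, roughly along y. Next I'll get the poses from the depth.

```bash
cat > h.py <<'E'
import numpy as np,cv2
from workcell import env,eyes
def cloud(n,d):
    c=eyes.calibration(n);v,u=np.indices(d.shape)
    P=np.stack([(u-c['cx'])/c['fx']*d,(v-c['cy'])/c['fy']*d,d],-1)
    X=(P-np.array(c['t']))@np.array(c['R']); X[d<=0]=np.nan; return X
def ray(n,u,v,z):
    c=eyes.calibration(n);R=np.array(c['R']);o=-R.T@np.array(c['t'])
    r=R.T@np.array([(u-c['cx'])/c['fx'],(v-c['cy'])/c['fy'],1]);return o+r*(z-o[2])/r[2]
def proj(n,X):
    c=eyes.calibration(n);p=np.array(c['R'])@np.array(X)+np.array(c['t']);return p[:2]/p[2]*[c['fx'],c['fy']]+[c['cx'],c['cy']]
E
python3 - <<'E'
from h import *
d=np.load('pics/top0.npy');X=cloud('top',d)
def rect(u0,u1,v0,v1,z0,z1,lab):
    p=X[v0:v1,u0:u1].reshape(-1,3);p=p[(p[:,2]>z0)&(p[:,2]<z1)]
    r=cv2.minAreaRect((p[:,:2]*1000).astype(np.float32));print(lab,len(p),np.round(r[0],1),np.round(r[1],1),round(r[2],1),p[:,2].mean().round(4));return p
f=rect(100,165,195,260,.12,.137,'fork')
rect(100,165,195,260,.19,.22,'grip top')
rect(100,165,195,260,.15,.22,'grip')
rect(100,165,195,260,-.02,.03,'base')
rect(195,290,215,290,.125,.142,'tank rim')
rect(335,405,225,295,.012,.035,'tray')
# maps
np.set_printoptions(linewidth=250)
print((X[203:252,104:162,2][::2,::2]*1000).round(0))
E
```

```text
fork 706 [489.9 270.1] [70.6 75.2] 85.5 0.1295
grip top 100 [479.1 271.5] [20.1 20.6] 6.4 0.2013
grip 160 [479.3 271.3] [20.3 21. ] 4.3 0.1893
base 3213 [493.6 292. ] [168.8 178.1] 5.7 0.0016
tank rim 926 [461.4  -2.9] [172.1 113.3] 87.9 0.1341
tray 390 [ 490.  -339.8] [149.7 152.2] 86.3 0.0181
[[ -2.   1.   0.  -1.   4.  -0.   4.   5.   1.  -1.   1.  -1.  -0.  -3.  -2.  -3.  -2.   3.   1.   1.   1.   0.  -0.  -2.  -0.   1.  -0.   1.   3.]
 [ -0.  -5.   1.   1.   0.   0. 126. 128.  -0.  -1.  -1.  -1.  -5.   3.  -4.   2.  -1.   9.  -2.  -3.  nan   0.  -2.   3.  -0.  -0.   1.   2.  -3.]
 [ -1.   2.   2.   3.  -2.  -1. 127. 127. 125. 131. 125. 128. 131. 129.  -4.   0.   0.   5.  -4.  -2.   0.  -1.  -1.   1.  -1.   2.   1.   0.   6.]
 [  3.   1.  -3.  -2.   3. 124. 115. 102.  95. 112. 116. 129. 132. 133. 125. 126. 126. 129. 129.   1.  -1.  -5.  -1.  -2.  -5.   0.  -0.  -1.   0.]
 [ -5.  -3.  -4.  -1.  -3. 131. 130. 131. 131.  -1. 130. 133. 131. 132. 104. 108. 120. 130. 125. 128. 117.   9.   8.   7.   0.   0.  -1.   3.  -3.]
 [ -1.  -1.  -3.   4. 129. 130. 129. 132. 128. 129. 129. 132. 12
[... 2196 characters left out ...]
.   8.   7.   7.   5.   8.  10.   6.  12.   7.  11.   6.   7.   9.   5.   8.   8.   4.  -2.   3.   3.   2.]
 [  1.   1.  -2.  -3.   1.  -1.   3.  -3.   4.   5.   7.  10.   9.   3.   8.   7.   7.   7.   7.   8.  10.   9.  12.   6.   7.  -1.  -1.   0.   1.]
 [  0.   1.   4.  -3.  -1.   0.  -0.   1.  -2.  -2.  -4.   0.  -2.  -1.   9.   8.   9.   7.  11.   7.   7.   9.   9.   9.   6.   1.  -2.  -2.   3.]
 [ -3.   1.  -1.  nan  -1.   2.  -1.   3.   3.  -4.  -2.   1.  -1.   1.   0.   2.  -5.   1.  -0.   1.   5.   7.   5.   8.   4.   2.   1.  -0.  -1.]
 [  0.   1.  -4.   0.   4.   2.  -1.  -1.   1.   3.   1.  -0.   3.   1.  -3.  -2.   0.  -0.  -4.   4.   4.  -1.   4.   0.   5.  -3.  -0.  -3.  -6.]]
```

```bash
python3 - <<'E'
from h import *
np.set_printoptions(linewidth=250,suppress=True)
d=np.load('pics/top0.npy');X=cloud('top',d)
def fit(u0,u1,v0,v1,z0,z1,q):
    p=X[v0:v1,u0:u1].reshape(-1,3);p=p[(p[:,2]>z0)&(p[:,2]<z1)][:,:2]*1000
    best=None
    for a in np.arange(-12,12.1,.5):
        t=np.radians(a);R=np.array([[np.cos(t),-np.sin(t)],[np.sin(t),np.cos(t)]]);w=p@R
        lo,hi=np.percentile(w,[q,100-q],axis=0);A=np.prod(hi-lo)
        if best is None or A<best[0]:best=(A,a,(R@((lo+hi)/2)).round(1),(hi-lo).round(1))
    print(best)
fit(100,165,195,260,.12,.137,1)
fit(100,165,195,260,.12,.137,.3)
fit(195,290,215,290,.130,.138,4); fit(195,290,215,290,.125,.142,.3)
fit(345,397,232,288,.012,.035,1);fit(342,400,228,292,.012,.03,3)
fit(342,400,228,292,.006,.03,2)
# tank frame maps
t=np.radians(-2.);R=np.array([[np.cos(t),-np.sin(t)],[np.sin(t),np.cos(t)]]);c=np.array([.4614,-.0029])
p=X[205:290,195:290].reshape(-1,3);w=np.c_[(p[:,:2]-c)@R,p[:,2]]*1000
for x in range(-36,37,4):
    print(x,[ (lambda s: int(np.median(s)) if len(s) else -9)(w[(abs(w[:,0]-x)<2.5)&(abs(w[:,1]-y)<2.5),2]) for y in range(-76,78,4)])
E
```

```text
(np.float64(5059.873420911271), np.float64(-5.0), array([489.9, 270.2]), array([73.7, 68.6]))
(np.float64(5226.0416663274755), np.float64(-4.0), array([489.9, 270.2]), array([74.7, 70. ]))
(np.float64(15128.813376077604), np.float64(-2.5), array([460.9,  -3. ]), array([ 90.1, 167.9]))
(np.float64(19248.00456303949), np.float64(-2.5), array([461.,  -3.]), array([112.2, 171.5]))
(np.float64(13193.2794485603), np.float64(-4.5), array([ 470.2, -324.1]), array([109.6, 120.4]))
(np.float64(13009.146524234928), np.float64(-4.5), array([ 470. , -324.1]), array([108.9, 119.5]))
(np.float64(12562.118394496367), np.float64(-4.0), array([ 470. , -323.9]), array([106.5, 118. ]))
-36 [101, 92, 89, 46, 49, 134, 132, 49, 48, 90, 130, 46, 48, 91, 134, 92, 47, 50, 137, 136, 135, 48, 91, 132, 131, 46, 90, 133, -9, 136, 111, 137, 134, 135, 134, 135, 135, -9, 125]
-32 [58, 49, 48, 47, 49, 46, 46, 48, 48, 48, 47, 47, 48, 49, 49, 49, 47, 50, 50, 49, 47, 49, 48, 49, 49, 46, 48, 33, 31, 30, 49, 48, 49, 49, 39, 30, 29, 30, 70]
-28 [50, 48, 50, 46, 29, 40, 46, 47, 42, 40, 42, 50, 48, 46, 48, 47, 49, 50, 51, 49
[... 1607 characters left out ...]
, 12, 27, 5, 3, 4, 3, 6, 7, 7, 7, 5, 2, 5, 4, 6, 5, 6, 5, 5, 5, 4, 5, 6, 57]
24 [36, 4, 39, 30, 41, 38, 38, 37, 36, 39, 39, 36, 39, 38, 25, 36, 36, 5, 5, 3, 3, 6, 6, 6, 7, 5, 4, 6, 7, 7, 6, 3, 5, 5, 4, 4, 5, 4, 59]
28 [44, 38, 47, 43, 30, 31, 48, 45, 44, 45, 37, 40, 46, 45, 38, 32, 48, 48, 46, 32, 33, 37, 25, 45, 30, 39, 28, 5, 29, 29, 32, 37, 8, 34, 32, 28, 16, 6, 66]
32 [49, 49, 49, 47, 48, 47, 48, 47, 48, 50, 47, 49, 46, 49, 50, 48, 48, 49, 50, 50, 51, 47, 48, 50, 50, 49, 49, 31, 31, 31, 51, 48, 48, 51, 47, 33, 32, 30, 59]
36 [96, 93, 88, 97, 100, 95, 90, 97, 104, 96, 94, 97, 93, 89, 92, 89, 85, 93, 102, 108, 103, 93, 97, 73, 88, 81, 98, 72, 87, 107, 103, 102, 107, 94, 79, 71, 71, 78, 86]
```

Depth gives these results:
- **Strip gap:** tank y of about +36.
- **Basket:** centre at about -39.
- **Bail:** top at y of about -24, z about 72, leaning about 0.38 rad.

I'll start moving to the hook while refining these.

```bash
python3 -m jog '[0.9,-0.9,0.1,0,0,0.123,1, 0.9,-0.9,0.1,0,0,0.123,1, 0.9,-0.9,0.1,0,0,0.123,1, 0.9,-0.9,0.1,0,0,0.123,1, 0.9,-0.9,0.1,0,0,0.123,1, 0.9,-0.9,0.1,0,0,0.123,1, 0.9,-0.9,0.1,0,0,0.123,1, 0.9,-0.9,0.1,0,0,0.123,1]' 60
python3 - <<'E'
from h import *
s=env.get_state();print(s['tcp_pos'],s['orientation'],s['wrist_force'])
R3=cv2.Rodrigues
q=s['orientation'];from scipy.spatial.transform import Rotation as Ro
M=Ro.from_quat(np.roll(q,-1)).as_matrix();print('tool y ang',np.degrees(np.arctan2(M[1,1],M[0,1])),M[:,2])
print('shift',(np.array([.4793,.2712,.153])-s['tcp_pos'])/.2)
d=np.load('pics/top0.npy');X=cloud('top',d)
t=np.radians(-2.3);R=np.array([[np.cos(t),-np.sin(t)],[np.sin(t),np.cos(t)]]);c=np.array([.461,-.003])
p=X[205:290,195:290].reshape(-1,3);w=np.c_[(p[:,:2]-c)@R,p[:,2]]*1000
b=w[(abs(w[:,0])<13)&(w[:,2]>60)&(w[:,2]<85)&(abs(w[:,1])<60)];print('bail',len(b),b.mean(0),b.std(0))
k=w[(abs(w[:,0])<23)&(w[:,2]>20)&(w[:,2]<42)&(w[:,1]<10)&(w[:,1]>-72)];print('basket y',np.percentile(k[:,1],[1,3,50,97,99]),'x',np.percentile(w[(w[:,2]>33)&(w[:,2]<42)&(abs(w[:,0])<26.5)&(w[:,1]<0)][:,0],[2,98]))
for sg in(-1,1):
    g=w[(abs(w[:,0]-sg*32)<2.5)&(w[:,1]>20)&(w[:,1]<75)];g=g[g[:,1].argsort()];print(sg,[(round(a),round(z)) for a,z in g[:,1:]])
E
```

```text
clock: 0.77
tcp_pos: [0.4405, 0.3312, 0.2511]
orientation: [0.0, 0.042, 0.999, -0.0]
wrist_force: [1.0, 0.2, -0.9]
finger_gap: 0.0853
grip_force: 0.0
[0.44047996 0.33121532 0.25105768] [ 2.52707587e-04  4.19143173e-02  9.99121123e-01 -3.28228456e-04] [ 1.02865303  0.15310504 -0.89174744]
tool y ang 85.19555549119592 [ 4.77456032e-04 -6.77064099e-04 -9.99999657e-01]
shift [ 0.19410019 -0.30007662 -0.4902884 ]
bail 18 [  0.21549485 -22.95928665  73.21493455] [7.28990053 1.13615236 1.37827136]
basket y [-69.67438489 -69.45983283 -42.54104129  -9.86927142  -9.52616771] x [-24.11570848  25.05736561]
-1 [(20, 50), (21, 49), (23, 46), (23, 47), (25, 46), (26, 49), (28, 49), (28, 48), (31, 32), (32, 32), (34, 36), (34, 32), (37, 32), (37, 30), (39, 36), (40, 27), (42, 30), (42, 32), (43, 51), (43, 50), (45, 51), (46, 48), (48, 48), (48, 51), (50, 49), (51, 50), (53, 50), (55, 51), (58, 49), (62, 30), (65, 32), (67, 29), (70, 30), (72, 33), (73, 29), (75, 30)]
1 [(20, 48), (20, 50), (22, 51), (23, 50), (25, 48), (25, 50), (27, 50), (28, 49), (31, 33), (31, 32), (33, 32), (34, 32), (36, 27), (36, 32), (38, 32), (39, 31), (41, 29), (41, 30), (43, 52), (43, 47), (45, 51), (45, 52), (47, 49), (48, 55), (48, 47), (50, 48), (53, 49), (53, 49), (55, 49), (55, 50), (57, 53), (58, 52), (60, 48), (64, 34), (65, 31), (66, 37), (67, 31), (69, 33), (70, 30), (72, 35), (72, 28), (75, 27), (75, 29)]
```

```bash
python3 -m jog '[0.194,-0.3,0,0,0,0,1, 0.194,-0.3,0,0,0,0,1, 0.194,-0.3,0,0,0,0,1, 0.194,-0.3,-0.12,0,0,0,1, 0.194,-0.3,-0.25,0,0,0,1, 0.194,-0.3,-0.37,0,0,0,1, 0.194,-0.3,-0.49,0,0,0,1, 0.194,-0.3,-0.49,0,0,0,1, 0.194,-0.3,-0.49,0,0,0,1]'
python3 -m jog '[0,0,0,0,0,0,-0.4, 0,0,0,0,0,0,-0.6, 0,0,0,0,0,0,-1, 0,0,0,0,0,0,-1, 0,0,0,0,0,0,-1, 0,0,0,0,0,0,-1]' 80
```

```text
clock: 1.52
tcp_pos: [0.4746, 0.2744, 0.1522]
orientation: [-0.002, 0.039, 0.999, -0.001]
wrist_force: [0.3, -0.1, -0.2]
finger_gap: 0.0856
grip_force: 0.0
clock: 2.02
tcp_pos: [0.4771, 0.2743, 0.1542]
orientation: [0.001, 0.039, 0.999, 0.0]
wrist_force: [0.0, 0.5, 2.8]
finger_gap: 0.0188
grip_force: 78.3
```

```bash
python3 -m jog '[0,0,0,0,0,0,-1, 0,0,0.02,0,0,0,-1, 0,0,0.04,0,0,0,-1, 0,0,0.04,0,0,0,-1, 0,0,0.04,0,0,0,-1]'
python3 - <<'E'
from h import *
s=env.get_state();print(s['tcp_pos'],s['wrist_force'],s['ft_torque'])
t,d=eyes.read_camera('top');p,d2=eyes.read_camera('side')
X=cloud('top',d);q=X[195:260,100:165].reshape(-1,3);q=q[(q[:,2]>.12)&(q[:,2]<.137)];print(q.mean(0))
h=proj('side',[.479,.271,.08]);print(h)
u,v=h.astype(int)
a=cv2.resize(p[v-60:v+50,u-60:u+60],(600,550),interpolation=cv2.INTER_CUBIC)
cv2.imwrite('pics/c3.png',a[:,:,::-1])
E
```

```text
clock: 2.43
tcp_pos: [0.4766, 0.274, 0.1614]
orientation: [0.0, 0.039, 0.999, 0.0]
wrist_force: [-0.2, 0.4, -2.1]
finger_gap: 0.0189
grip_force: 78.1
[0.47663799 0.27401886 0.16140564] [-0.22109502  0.36431162 -2.10135132] [-0.02478472 -0.01540978  0.04502541]
[0.49305107 0.26216034 0.1288791 ]
[177.67241106 163.40902343]
```

View pics/c3.png

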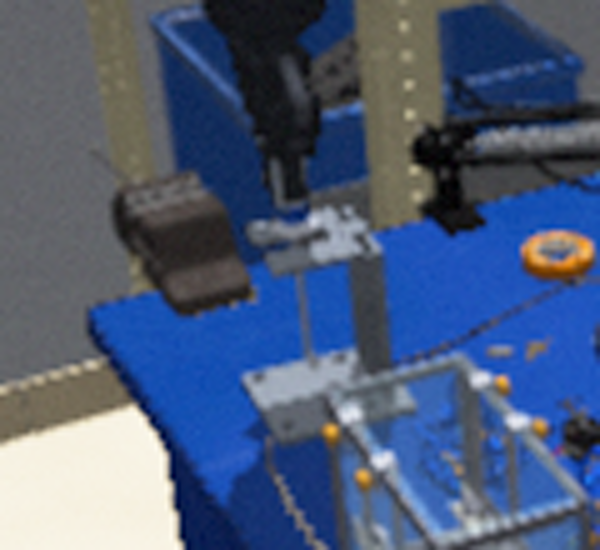

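The hook is held and the collar is clear of the fork. Next I'll draw it out along -x, raise it and carry it towards the tank.

```bash
python3 -m jog '[-0.1,0.008,0.01,0,0,0,-1, -0.2,0.016,0.01,0,0,0,-1, -0.3,0.024,0.01,0,0,0,-1, -0.38,0.03,0.01,0,0,0,-1, -0.38,0.03,0.01,0,0,0,-1, -0.38,0.03,0.17,0,0,0,-1, -0.38,0.03,0.34,0,0,0,-1, -0.38,0.03,0.5,0,0,0,-1, -0.38,0.03,0.65,0,0,0,-1, -0.38,0.03,0.65,0,0,0,-1]'
python3 -m jog '[0.05,-0.15,0,0,0,0.012,-1, 0.1,-0.3,0,0,0,0.012,-1, 0.15,-0.45,0,0,0,0.012,-1, 0.2,-0.6,0,0,0,0.012,-1, 0.25,-0.75,0,0,0,0.012,-1, 0.28,-0.9,0,0,0,0.012,-1, 0.28,-0.9,0,0,0,0.012,-1, 0.28,-0.9,0,0,0,0.012,-1]'
python3 - <<'E'
from h import *
s=env.get_state();T=s['tcp_pos'];print(T,s['wrist_force'])
p,d=eyes.read_camera('side');t,dt=eyes.read_camera('top')
h=proj('side',[*T[:2],.2]);u,v=h.astype(int);print(h,proj('top',[*T[:2],.2]))
cv2.imwrite('pics/c4.png',cv2.resize(p[v-60:v+60,u-60:u+60],(600,600),interpolation=cv2.INTER_CUBIC)[:,:,::-1])
X=cloud('side',d)[v-70:v+70,u-60:u+60].reshape(-1,3)
q=X[np.hypot(*(X[:,:2]-T[:2]).T)<.03]
for z in np.arange(.14,.30,.01):
    k=q[abs(q[:,2]-z)<.005]; print(round(z,2),len(k),(np.median(k,0)*1000).round(1) if len(k) else '', (np.ptp(k,0)*1000).round(0) if len(k) else '')
E
```

```text
clock: 3.37
tcp_pos: [0.4035, 0.2812, 0.2975]
orientation: [0.005, 0.039, 0.999, 0.002]
wrist_force: [1.0, -0.3, -1.5]
finger_gap: 0.0191
grip_force: 78.5
clock: 4.03
tcp_pos: [0.4571, 0.0985, 0.2906]
orientation: [-0.0, 0.022, 1.0, 0.0]
wrist_force: [0.0, -0.7, -1.4]
finger_gap: 0.019
grip_force: 78.8
[0.45714402 0.09849323 0.29058978] [ 0.04253077 -0.73037104 -1.36379537]
[189.40353154 155.9968704 ] [192.29378198 241.23339492]
0.14 20 [455.6  80.1 135.9] [47. 11.  3.]
0.15 0  
0.16 1 [455.5  90.2 164.1] [0. 0. 0.]
0.17 12 [457.9  94.9 170.7] [ 6. 20.  7.]
0.18 3 [456.8  98.  180.9] [1. 1. 7.]
0.19 5 [458.  100.7 189.2] [3. 6. 8.]
0.2 6 [457.5  98.1 199.8] [4. 2. 8.]
0.21 7 [458.9  99.4 209. ] [4. 5. 8.]
0.22 2 [458.4  96.9 218.6] [4. 2. 5.]
0.23 7 [456.8  98.7 229.1] [3. 8. 8.]
0.24 6 [457.6  98.7 239.2] [4. 4. 9.]
0.25 6 [458.6  98.3 247.9] [5. 4. 8.]
0.26 2 [457.5  97.7 257. ] [0. 0. 3.]
0.27 45 [453.7  91.7 271.6] [30. 25.  9.]
0.28 23 [455.   91.5 280.4] [19. 18.  8.]
0.29 22 [453.4  90.2 290.8] [20. 25. 10.]
```

View pics/c4.png

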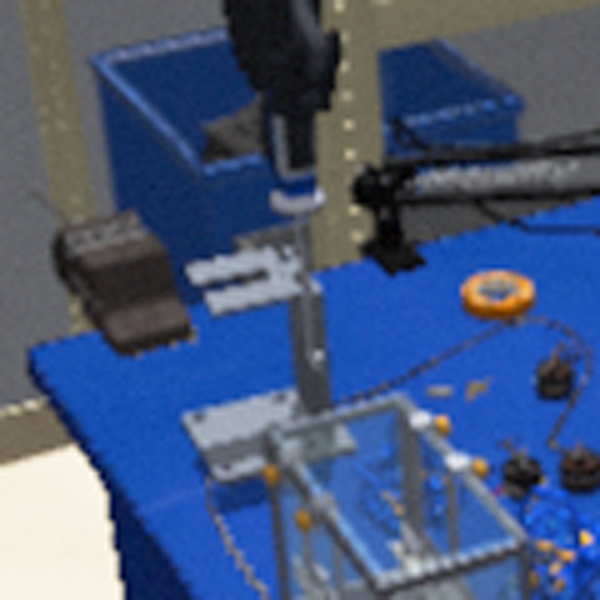

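```bash
python3 -m jog '[0.015,-0.2,0,0,0,0,-1, 0.015,-0.35,0,0,0,0,-1, 0.015,-0.475,0,0,0,0,-1, 0.015,-0.475,0,0,0,0,-1, 0.015,-0.475,-0.14,0,0,0,-1, 0.015,-0.475,-0.28,0,0,0,-1, 0.015,-0.475,-0.42,0,0,0,-1, 0.015,-0.475,-0.555,0,0,0,-1, 0.015,-0.475,-0.555,0,0,0,-1, 0.015,-0.475,-0.555,0,0,0,-1]'
cat >> h.py <<'E'
def look(name=None):
    s=env.get_state();T=np.array(s['tcp_pos']);print('clk',s['clock'],'tcp',T.round(4),'F',np.round(s['wrist_force'],1))
    t=np.radians(-2.3);R=np.array([[np.cos(t),-np.sin(t)],[np.sin(t),np.cos(t)]]);c=np.array([.461,-.003])
    print('tcp in tank',((T[:2]-c)@R*1000).round(1),'z0',(T[2]-.129)*1000)
    for n in('top','side'):
        p,d=eyes.read_camera(n);X=cloud(n,d).reshape(-1,3);w=np.c_[(X[:,:2]-c)@R,X[:,2]]*1000
        w=w[(abs(w[:,0])<34)&(abs(w[:,1])<77)&(w[:,2]>2)&(w[:,2]<134)]
        b=w[(abs(w[:,0])<13)&(w[:,2]>52)&(w[:,2]<120)]
        for z in range(54,118,4):
            k=b[abs(b[:,2]-z)<=2]
            if len(k): print(n,z,[(int(a),int(y)) for a,y in k[k[:,1].argsort()][:14,:2]])
        if name:
            u,v=proj(n,[*c,.08]).astype(int);cv2.imwrite(f'pics/{name}_{n}.png',cv2.resize(p[v-48:v+48,u-64:u+64],(768,576),interpolation=cv2.INTER_CUBIC)[:,:,::-1])
E
python3 -c "
from h import *
look('c5')"
```

```text
clock: 4.97
tcp_pos: [0.4583, 0.0065, 0.1795]
orientation: [-0.002, 0.019, 1.0, 0.0]
wrist_force: [-0.1, -0.2, -0.2]
finger_gap: 0.0193
grip_force: 79.1
clk 4.9667 tcp [0.4583 0.0065 0.1795] F [-0.1 -0.2 -0.2]
tcp in tank [-3.1  9.4] z0 50.53518596451798
side 62 [(5, 76), (12, 76)]
side 70 [(11, -76), (0, 9), (0, 11), (-2, 12)]
side 74 [(-2, 10)]
side 78 [(0, 6), (-2, 10)]
side 82 [(0, 8), (-2, 10), (-1, 11)]
side 86 [(0, 7), (1, 10), (-1, 11)]
side 90 [(-9, -76), (0, 8), (2, 12)]
side 94 [(-2, 8), (0, 11)]
side 98 [(0, 6), (-1, 9)]
side 102 [(-4, 76)]
side 106 [(-2, 6), (-2, 6)]
side 110 [(0, 10), (-4, 76)]
side 114 [(-1, 7), (-10, 76)]
```

Shank at tank y 9.4, z0 about 50, past the bail on the +y side. I'll pass the point under the bail and raise it.

```bash
python3 -m jog '[0,-0.03,-0.003,0,0,0,-1, 0,-0.06,-0.003,0,0,0,-1, 0,-0.09,-0.003,0,0,0,-1, 0,-0.115,-0.003,0,0,0,-1, 0,-0.115,-0.003,0,0,0,-1, 0,-0.115,-0.003,0,0,0,-1]'
python3 -m jog '[0,0,0.02,0,0,0,-1, 0,0,0.04,0,0,0,-1, 0,0,0.06,0,0,0,-1, 0,0,0.06,0,0,0,-1]'
python3 -m jog '[0,0,0.015,0,0,0,-1, 0,0,0.03,0,0,0,-1, 0,0,0.03,0,0,0,-1, 0,0,0.03,0,0,0,-1]'
python3 -c "
from h import *
look('c6')"
```

```text
clock: 5.57
tcp_pos: [0.4597, -0.0186, 0.1799]
orientation: [0.0, 0.021, 1.0, 0.0]
wrist_force: [0.9, -0.1, -1.4]
finger_gap: 0.0192
grip_force: 79.1
clock: 5.9
tcp_pos: [0.4602, -0.018, 0.1928]
orientation: [0.001, 0.02, 1.0, -0.0]
wrist_force: [-0.4, -1.5, -1.1]
finger_gap: 0.0191
grip_force: 79.1
clock: 6.23
tcp_pos: [0.4596, -0.0179, 0.1978]
orientation: [0.0, 0.02, 1.0, 0.0]
wrist_force: [-0.2, 0.5, -0.6]
finger_gap: 0.0192
grip_force: 79.0
clk 6.2333 tcp [ 0.4596 -0.0179  0.1978] F [-0.2  0.5 -0.6]
tcp in tank [ -0.8 -14.9] z0 68.8326686662176
side 70 [(8, 75)]
side 86 [(-6, 76)]
side 90 [(0, -13), (0, -7)]
side 94 [(0, -14), (0, -14)]
side 98 [(0, -14), (-1, -13)]
side 102 [(1, -13), (-1, -13)]
side 106 [(0, -16), (-1, -12)]
side 110 [(1, -14), (8, 76)]
side 114 [(-2, -16), (0, -16), (-1, -13)]
```

View pics/c6_side.png

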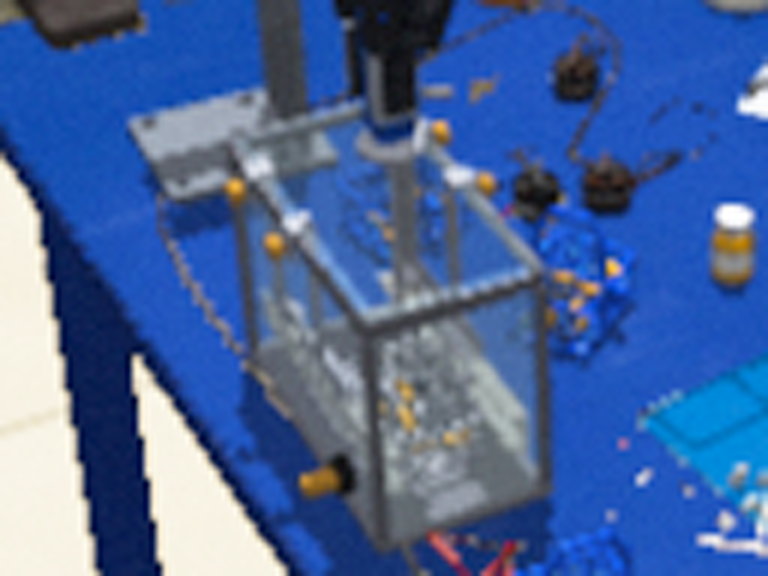

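```bash
python3 -m jog '[0,0,0.005,0,0,0,-1, 0,0,0.01,0,0,0,-1, 0,0,0.01,0,0,0,-1]' | sed -n '2p;4p'
python3 -m jog '[0,0,0.005,0,0,0,-1, 0,0,0.01,0,0,0,-1, 0,0,0.01,0,0,0,-1]'| sed -n '2p;4p'
python3 -m jog '[0,0,0,0,0,0,-1, 0,0,0,0,0,0,-1]'| sed -n '2p;4p'
python3 -m jog '[0,0,0,0,0,0,-1, 0,0,0,0,0,0,-1]'| sed -n '2p;4p'
```

```text
tcp_pos: [0.4595, -0.0179, 0.1997]
wrist_force: [-0.1, -0.2, -2.7]
tcp_pos: [0.4596, -0.018, 0.2019]
wrist_force: [0.5, 0.2, -3.5]
tcp_pos: [0.4596, -0.018, 0.2017]
wrist_force: [0.1, -0.4, -2.0]
tcp_pos: [0.4596, -0.018, 0.2017]
wrist_force: [0.2, -0.6, -2.5]
```

```bash
python3 -m jog '[0.001,0.025,0,0,0,0,-1, 0.002,0.05,0,0,0,0,-1, 0.003,0.075,0,0,0,0,-1, 0.004,0.1,0,0,0,0,-1, 0.005,0.125,0,0,0,0,-1, 0.006,0.15,0,0,0,0,-1, 0.007,0.175,0,0,0,0,-1, 0.008,0.2,0,0,0,0,-1, 0.008,0.2,0,0,0,0,-1]'| sed -n '2p;4p'
cat >> h.py <<'E'
def bask(name=None):
    s=env.get_state();T=np.array(s['tcp_pos']);print('clk',round(s['clock'],2),'tcp',T.round(4),'F',np.round(s['wrist_force'],1))
    t=np.radians(-2.3);R=np.array([[np.cos(t),-np.sin(t)],[np.sin(t),np.cos(t)]]);c=np.array([.461,-.003])
    print('tcp in tank',((T[:2]-c)@R*1000).round(1),'z0',((T[2]-.129)*1000).round(1))
    for n in('top','side'):
        p,d=eyes.read_camera(n);X=cloud(n,d).reshape(-1,3);w=np.c_[(X[:,:2]-c)@R,X[:,2]]*1000
        k=w[(abs(w[:,0])<25)&(abs(w[:,1])<74)&(w[:,2]>13)&(w[:,2]<52)];print(n,len(k),'y hist',np.histogram(k[:,1],np.arange(-76,77,8))[0])
        k=k[(abs(k[:,0])>19)&(k[:,2]>28)];print(n,'rim z,y',np.percentile(k[:,2],[5,50,95]).round(1),np.percentile(k[:,1],[1,3,97,99]).round(1)) if len(k) else 0
        w=w[(abs(w[:,0])<26)&(abs(w[:,1])<76)&(w[:,2]>52)&(w[:,2]<90)];print(n,'bail',w[:25].round(0).astype(int).tolist())
        if name:
            u,v=proj(n,[*c,.08]).astype(int);cv2.imwrite(f'pics/{name}_{n}.png',cv2.resize(p[v-48:v+48,u-64:u+64],(768,576),interpolation=cv2.INTER_CUBIC)[:,:,::-1])
E
python3 -c "
from h import *
bask('c7')"
```

```text
tcp_pos: [0.4611, 0.023, 0.2017]
wrist_force: [-0.1, 0.1, -2.7]
clk 7.92 tcp [0.4611 0.023  0.2017] F [-0.1  0.1 -2.7]
tcp in tank [-0.9 25.9] z0 72.7
top 23 y hist [ 0  0  0  0  0  0  0  0 18  5  0  0  0  0  0  0  0  0  0]
top rim z,y [32.9 34.8 36.1] [-9.6 -9.3  2.5  2.8]
top bail []
side 14 y hist [0 0 0 0 0 0 0 0 0 0 0 0 0 0 3 3 7 1 0]
side rim z,y [36.6 44.8 50.6] [37.7 38.1 54.  54. ]
side bail [[-1, 27, 87], [3, 28, 85], [-1, 27, 84], [1, 24, 85], [-2, 26, 81], [1, 25, 81], [1, 16, 87], [6, 22, 81], [10, 23, 79], [11, 19, 81], [-6, 23, 81], [-4, 19, 83], [-1, 20, 81], [-2, 10, 88], [3, 14, 83], [20, 51, 53], [22, 47, 56], [15, 22, 74], [19, 24, 71], [-10, 22, 79], [-8, 19, 80], [-1, 20, 78], [-1, 13, 82], [1, 11, 82], [22, 47, 52]]
```

View pics/c7_side.png

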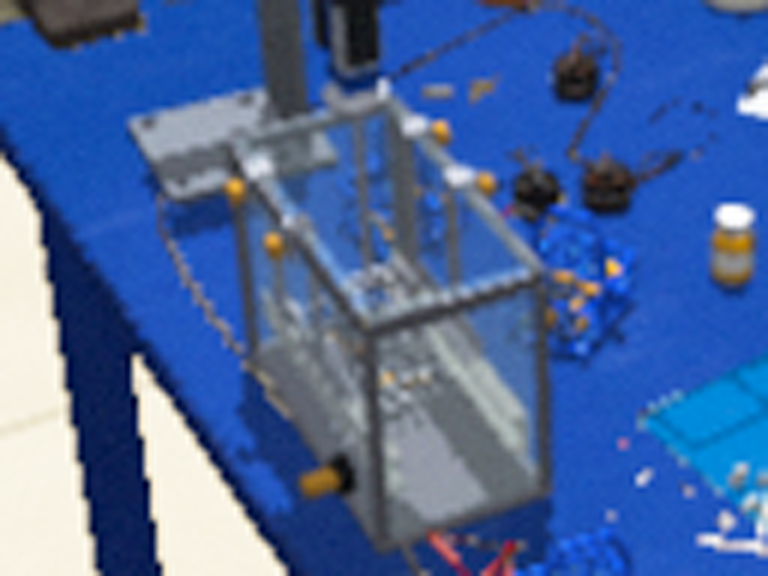

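```bash
python3 - <<'E'
from h import *
t=np.radians(-2.3);R=np.array([[np.cos(t),-np.sin(t)],[np.sin(t),np.cos(t)]]);c=np.array([.461,-.003])
def show(n,d,y0,y1):
    X=cloud(n,d).reshape(-1,3);w=np.c_[(X[:,:2]-c)@R,X[:,2]]*1000
    k=w[(abs(w[:,0])<26)&(w[:,1]>y0)&(w[:,1]<y1)&(w[:,2]>10)&(w[:,2]<60)];k=k[k[:,1].argsort()]
    print(n,[tuple(r) for r in k.round(0).astype(int).tolist()][:70])
show('top',np.load('pics/top0.npy'),-72,-62)
show('side',np.load('pics/side0.npy'),-75,0)
for n in('top','side'): show(n,eyes.read_camera(n)[1],-20,60)
E
```

```text
top [(16, -71, 12), (-22, -71, 11), (-2, -71, 12), (19, -71, 14), (-20, -70, 39), (-1, -70, 41), (20, -70, 37), (-18, -69, 41), (2, -69, 42), (22, -69, 40), (-16, -69, 39), (4, -69, 39), (24, -69, 42), (-13, -69, 41), (7, -69, 42), (-11, -68, 43), (9, -68, 42), (-8, -68, 41), (12, -68, 40), (-6, -68, 39), (14, -68, 40), (-23, -68, 42), (-3, -68, 37), (16, -67, 43), (-21, -67, 40), (-1, -67, 37), (19, -67, 39), (23, -67, 25), (8, -67, 16), (24, -66, 40), (16, -66, 15), (-2, -66, 15), (18, -65, 16), (-20, -65, 12), (0, -65, 12), (-23, -65, 37), (20, -65, 18), (-18, -65, 14), (3, -65, 13), (-15, -65, 12), (23, -65, 19), (8, -64, 11), (24, -64, 40), (-8, -64, 15), (15, -63, 18), (18, -63, 16), (0, -63, 12), (-24, -63, 40), (20, -63, 20), (23, -62, 15)]
side []
top [(-12, -13, 11), (-21, -10, 34), (-1, -9, 32), (-19, -9, 32), (-16, -9, 33), (-14, -9, 35), (-11, -8, 35), (-9, -8, 32), (-6, -8, 31), (-4, -7, 34), (-21, -7, 31), (-1, -7, 33), (-18, -7, 23), (-16, -6, 22), (-14, -6, 26), (-11, -5, 24), (-9, -5, 23), (-6, -5, 24), (-22, -5, 34), (-19, -4, 34), (-16, -3, 14), (-14, -3, 22), (-11, -3, 15), (-9, -2, 15), (-22, -2, 31), (-20, -2, 35), (-6, -2, 15), (-20, 0, 35), (-1, 1, 11), (-20, 3, 38), (-7, 3, 12), (-22, 4, 13), (-17, 4, 10)]
side [(20, 20, 59), (23, 36, 47), (22, 41, 48), (23, 41, 51), (18, 45, 55), (4, 45, 52), (21, 47, 44), (2, 48, 50), (10, 50, 51), (16, 50, 44), (6, 51, 44), (22, 51, 34), (13, 51, 37), (23, 51, 48), (25, 58, 31)]
```

View pics/c7_top.png

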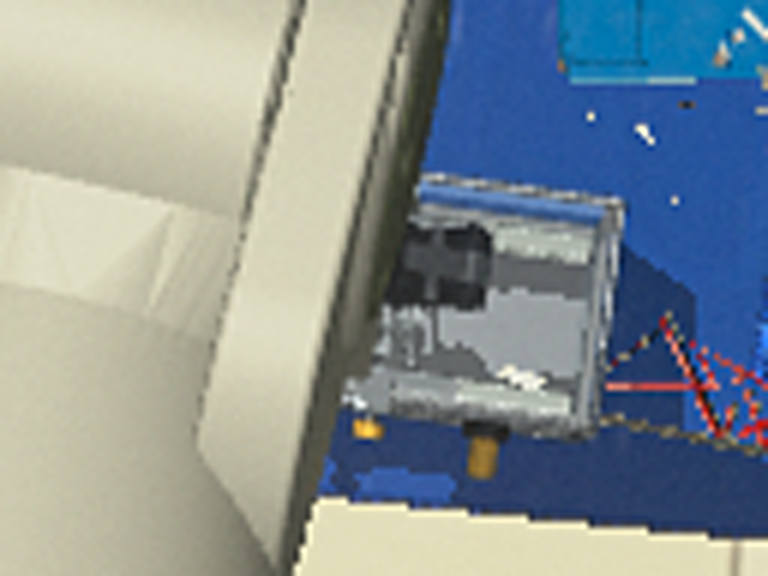

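The basket is hooked on its bail (wire at tank y 20, z 80). It hangs tilted by about 0.27 rad because the stiff pivots keep the bail's lean. I'll rest the pins on the ledge, nudge the bail back about 12 mm in -y, and lift again.

```bash
python3 -m jog '[0,0,-0.012,0,0,0,-1, 0,0,-0.024,0,0,0,-1, 0,0,-0.035,0,0,0,-1, 0,0,-0.035,0,0,0,-1, 0,-0.02,-0.035,0,0,0,-1, 0,-0.04,-0.035,0,0,0,-1, -0.002,-0.06,-0.035,0,0,0,-1, -0.002,-0.06,-0.035,0,0,0,-1, -0.002,-0.06,-0.02,0,0,0,-1, -0.002,-0.06,-0.01,0,0,0,-1, -0.002,-0.06,0,0,0,0,-1, -0.002,-0.06,0,0,0,0,-1]'| sed -n '2p;4p'
cat >> h.py <<'E'
def pts():
    t=np.radians(-2.3);R=np.array([[np.cos(t),-np.sin(t)],[np.sin(t),np.cos(t)]]);c=np.array([.461,-.003])
    s=env.get_state();T=np.array(s['tcp_pos']);print('clk',round(s['clock'],2),'tcp in tank',((T[:2]-c)@R*1000).round(1),'z0',((T[2]-.129)*1000).round(1),'F',np.round(s['wrist_force'],1))
    z0=(T[2]-.129)*1000
    for n in('top','side'):
        X=cloud(n,eyes.read_camera(n)[1]).reshape(-1,3);w=np.c_[(X[:,:2]-c)@R,X[:,2]]*1000
        k=w[(abs(w[:,0])<25)&(abs(w[:,1])<74)&(w[:,2]>z0-47)&(w[:,2]<z0+16)];k=k[k[:,1].argsort()]
        print(n,[tuple(r) for r in k.round(0).astype(int).tolist()][::max(1,len(k)//45)])
E
python3 -c "
from h import *
pts()"
```

```text
tcp_pos: [0.4609, 0.01, 0.2022]
wrist_force: [-0.2, 0.6, -2.0]
clk 9.12 tcp in tank [-0.6 13. ] z0 73.2 F [-0.2  0.6 -2. ]
top [(-17, -27, 44), (-14, -26, 45), (-12, -26, 46), (-10, -26, 47), (-7, -25, 44), (-5, -25, 44), (-22, -25, 42), (-2, -25, 44), (-19, -25, 46), (-17, -24, 45), (-22, -23, 44), (-20, -22, 40), (-20, -20, 44), (-21, -17, 47)]
side [(-2, -6, 87), (-1, -2, 88), (3, 0, 82), (0, 1, 78), (-2, 4, 77), (-1, 6, 83), (-1, 6, 79), (0, 7, 85), (-10, 7, 81), (9, 8, 82), (16, 8, 79), (-6, 9, 82), (13, 9, 79), (-2, 9, 81), (4, 10, 82), (19, 10, 70), (20, 10, 73), (-12, 11, 80), (14, 11, 82), (8, 11, 80), (2, 11, 86), (17, 12, 73), (-8, 12, 81), (-1, 13, 85), (0, 14, 88), (0, 15, 81), (3, 15, 86), (25, 56, 41), (4, 74, 56)]
```

Level now: rim z about 44 at the -y end, with the basket centre at y of about 4. Next I'll draw it to y = 36 and test the lift gently.

```bash
python3 -m jog '[0,0.015,0,0,0,0,-1, 0,0.03,0,0,0,0,-1, 0.001,0.045,0,0,0,0,-1, 0.002,0.06,0,0,0,0,-1, 0.002,0.075,0,0,0,0,-1, 0.003,0.09,0,0,0,0,-1, 0.003,0.105,0,0,0,0,-1, 0.004,0.12,0,0,0,0,-1, 0.004,0.135,0,0,0,0,-1, 0.005,0.15,0,0,0,0,-1, 0.005,0.16,0,0,0,0,-1, 0.005,0.16,0,0,0,0,-1]'| sed -n '2p;4p'
python3 -m jog '[0,0,0,0,0,0,-1, 0,0,0,0,0,0,-1, 0,0,0.01,0,0,0,-1, 0,0,0.015,0,0,0,-1, 0,0,0.015,0,0,0,-1]'| sed -n '2p;4p'
python3 -c "
from h import *
pts()"
```

```text
tcp_pos: [0.4617, 0.0424, 0.2017]
wrist_force: [0.3, 0.0, -2.3]
tcp_pos: [0.462, 0.0419, 0.2051]
wrist_force: [0.7, -0.7, -2.5]
clk 10.63 tcp in tank [-0.8 44.9] z0 76.1 F [ 0.7 -0.7 -2.5]
top [(-14, 9, 43), (-12, 9, 43), (-9, 9, 45), (-7, 10, 43), (-22, 10, 46), (-4, 10, 43), (-19, 10, 45), (-2, 10, 45), (-17, 10, 47), (-14, 11, 43), (-22, 12, 42), (-20, 13, 42), (-20, 15, 44), (-22, 15, 32), (-20, 17, 47), (-21, 20, 45), (-21, 22, 47), (-21, 25, 44), (-22, 27, 46), (-22, 30, 46), (-22, 32, 47), (-20, 33, 42), (-23, 35, 42), (-20, 35, 45), (-18, 35, 44)]
side [(-1, 28, 90), (1, 31, 84), (1, 31, 91), (-1, 33, 91), (1, 34, 78), (-1, 35, 79), (23, 35, 48), (-1, 35, 86), (-1, 36, 82), (17, 37, 48), (18, 37, 63), (19, 38, 66), (-6, 38, 85), (19, 39, 58), (21, 39, 49), (7, 39, 84), (22, 39, 57), (21, 40, 45), (19, 40, 50), (14, 40, 81), (-11, 40, 86), (20, 40, 72), (11, 41, 85), (17, 41, 76), (18, 41, 42), (20, 41, 67), (23, 41, 51), (-11, 42, 82), (-8, 42, 84), (-1, 42, 78), (-1, 42, 81), (-1, 43, 85), (9, 43, 85), (18, 43, 71), (0, 44, 91), (0, 45, 86), (21, 46, 49), (-1, 49, 85), (-1, 50, 87), (21, 55, 43), (22, 57, 34), (22, 57, 45), (23, 58, 48), (21, 62, 50), (21, 63, 45), (22, 64, 41), (25, 64, 32), (23, 65, 51), (22, 65, 32), (23, 68, 34), (20, 68, 35), (11, 69, 49), (18, 69, 50), (8, 69, 50), (5, 70, 51), (15, 70, 47), (8, 70, 42), (8, 71, 45), (12, 72, 39), (22, 72, 47), (22, 72, 39), (12, 74, 30)]
```

```bash
python3 -m jog '[0,-0.008,0,0,0,0,-1, 0,-0.016,0,0,0,0,-1, 0,-0.016,0,0,0,0,-1, 0,-0.016,0,0,0,0,-1, 0,-0.016,0.008,0,0,0,-1, 0,-0.016,0.014,0,0,0,-1, 0,-0.016,0.014,0,0,0,-1]'| sed -n '2p;4p'
python3 -m jog '[0,0,0.005,0,0,0,-1, 0,0,0.01,0,0,0,-1, 0,0,0.01,0,0,0,-1]'| sed -n '2p;4p'
python3 -c "
from h import *
pts()"
```

```text
tcp_pos: [0.462, 0.0389, 0.2079]
wrist_force: [0.1, 0.9, -4.1]
tcp_pos: [0.4619, 0.0389, 0.2098]
wrist_force: [0.6, 0.3, -2.5]
clk 11.57 tcp in tank [-0.8 41.9] z0 80.8 F [ 0.6  0.3 -2.5]
top [(-19, 5, 53), (-16, 5, 51), (-14, 6, 46), (-12, 6, 47), (-9, 7, 48), (-7, 7, 49), (-4, 7, 50), (-22, 7, 48), (-19, 7, 51), (-2, 8, 46), (-22, 10, 51), (-19, 10, 46), (-20, 13, 46), (-20, 15, 51), (-21, 17, 50), (-21, 20, 49), (-21, 22, 52), (-22, 25, 51), (-22, 27, 51), (-22, 30, 48), (-20, 30, 50)]
side [(0, 27, 94), (0, 29, 89), (0, 30, 85), (1, 30, 96), (24, 31, 50), (-2, 31, 85), (23, 34, 53), (20, 34, 61), (-4, 34, 91), (-13, 35, 87), (15, 35, 84), (21, 35, 67), (0, 36, 89), (23, 36, 47), (18, 37, 74), (10, 37, 92), (19, 37, 78), (0, 37, 84), (7, 37, 89), (13, 37, 87), (10, 37, 88), (-6, 38, 89), (21, 38, 47), (22, 38, 72), (-9, 38, 87), (22, 38, 69), (21, 38, 50), (22, 39, 61), (21, 39, 53), (20, 39, 80), (-8, 39, 89), (14, 40, 89), (20, 40, 68), (-11, 40, 86), (19, 40, 64), (2, 41, 88), (18, 42, 83), (-1, 42, 88), (0, 43, 95), (20, 43, 48), (0, 44, 91), (23, 50, 46), (23, 53, 36), (25, 54, 50), (22, 57, 45), (10, 59, 37), (24, 60, 50), (13, 60, 35), (21, 61, 54), (24, 61, 34), (15, 62, 56), (15, 64, 39), (23, 64, 55), (12, 66, 39), (3, 66, 54), (13, 66, 54), (7, 66, 52), (21, 67, 55), (13, 67, 46), (17, 67, 44), (17, 68, 40), (17, 68, 47), (12, 71, 51)]
```

Rim at z 50 with no extra force, so the pins are in the gap. I'll lift out.

```bash
python3 -m jog '[0,0,0.015,0,0,0,-1, 0,0,0.03,0,0,0,-1, 0,0,0.045,0,0,0,-1, 0,0,0.06,0,0,0,-1, 0,0,0.06,0,0,0,-1]'| sed -n '2p;4p'
python3 -c "
from h import *
pts()"|head -2
python3 -m jog '[0,0,0.04,0,0,0,-1, 0,0,0.09,0,0,0,-1, 0,0,0.14,0,0,0,-1, 0,0,0.19,0,0,0,-1, 0,0,0.25,0,0,0,-1, 0,0,0.31,0,0,0,-1, 0,0,0.37,0,0,0,-1, 0,0,0.43,0,0,0,-1, 0,0,0.49,0,0,0,-1, 0,0,0.55,0,0,0,-1, 0,0,0.58,0,0,0,-1, 0,0,0.6,0,0,0,-1]'| sed -n '2p;4p'
```

```text
tcp_pos: [0.4622, 0.0388, 0.2224]
wrist_force: [-0.1, 0.4, -3.3]
clk 12.08 tcp in tank [-0.4 41.8] z0 93.4 F [-0.1  0.4 -3.3]
top [(-14, 5, 57), (-12, 6, 63), (-10, 6, 61), (-7, 6, 63), (-5, 7, 62), (-20, 7, 61), (-2, 7, 58), (0, 7, 63), (-17, 7, 59), (-15, 8, 63), (-20, 9, 60), (-20, 12, 59), (-21, 14, 61), (-21, 17, 64), (-21, 19, 60), (-19, 20, 57), (-3, 20, 47), (-22, 22, 60), (-19, 22, 64), (-20, 24, 62), (-20, 26, 65), (-20, 29, 64), (-21, 31, 64)]
tcp_pos: [0.4623, 0.0388, 0.3432]
wrist_force: [0.4, -1.0, -1.5]
```

```bash
python3 -m jog '[0,-0.015,0,0,0,0,-1, 0.002,-0.045,0,0,0,0,-1, 0.004,-0.09,0,0,0,0,-1, 0.006,-0.145,0,0,0,0,-1, 0.008,-0.21,0,0,0,0,-1, 0.01,-0.28,0,0,0,0,-1, 0.012,-0.35,0,0,0,0,-1, 0.014,-0.42,0,0,0,0,-1, 0.016,-0.49,0,0,0,0,-1, 0.018,-0.56,0,0,0,0,-1, 0.02,-0.63,0,0,0,0,-1, 0.022,-0.7,0,0,0,0,-1]'| sed -n '2p;4p'
python3 -m jog '[0.002,-0.07,0,0,0,0,-1, 0.004,-0.14,0,0,0,0,-1, 0.006,-0.21,0,0,0,0,-1, 0.008,-0.28,0,0,0,0,-1, 0.009,-0.35,0,0,0,0,-1, 0.01,-0.42,0,0,0,0,-1, 0.011,-0.49,0,0,0,0,-1, 0.012,-0.56,0,0,0,0,-1, 0.013,-0.625,0,0,0,0,-1, 0.014,-0.68,0,0,0,0,-1, 0.015,-0.725,0,0,0,0,-1, 0.016,-0.76,0,0,0,0,-1]'| sed -n '2p;4p'
python3 -m jog '[0.001,-0.02,0,0,0,0,-1, 0.002,-0.035,0,0,0,0,-1, 0.002,-0.04,0,0,0,0,-1, 0.002,-0.04,0,0,0,0,-1, 0.002,-0.04,0,0,0,0,-1]'| sed -n '2p;4p'
python3 - <<'E'
from h import *
s=env.get_state();T=s['tcp_pos'];print(s['clock'],T,s['wrist_force'])
p,d=eyes.read_camera('side');u,v=proj('side',[*T[:2],.2]).astype(int)
cv2.imwrite('pics/c8.png',cv2.resize(p[max(v-75,0):v+85,u-80:u+80],(600,600),interpolation=cv2.INTER_CUBIC)[:,:,::-1])
X=cloud('side',d).reshape(-1,3);z0=T[2]-.129
k=X[(abs(X[:,0]-T[0])<.04)&(abs(X[:,1]-T[1]+.005)<.045)&(X[:,2]>z0-.06)&(X[:,2]<z0+.012)]*1000
print(z0,np.percentile(k,[1,50,99],axis=0).round(0))
e=k[k[:,2]<z0*1000-20]
for y in range(-370,-270,8):
    q=e[abs(e[:,1]-y)<4]
    if len(q): print(y,len(q),q[:,2].min().round(),q[:,2].max().round(),q[:,0].min().round(),q[:,0].max().round())
E
```

```text
tcp_pos: [0.4657, -0.1029, 0.3409]
wrist_force: [0.5, -0.1, -3.0]
tcp_pos: [0.4694, -0.2543, 0.3414]
wrist_force: [0.5, -0.3, -2.7]
tcp_pos: [0.4698, -0.2607, 0.3416]
wrist_force: [-0.2, -0.1, -2.7]
15.6 [ 0.46979992 -0.26072776  0.34161861] [-0.15432819 -0.11847375 -2.69392734]
0.21261861194746895 [[ 441. -296.  154.]
 [ 472. -266.  172.]
 [ 501. -234.  222.]]
-298 25 169.0 184.0 451.0 492.0
-290 82 153.0 183.0 447.0 496.0
-282 43 153.0 184.0 448.0 495.0
-274 36 154.0 183.0 447.0 496.0
```

View pics/c8.png

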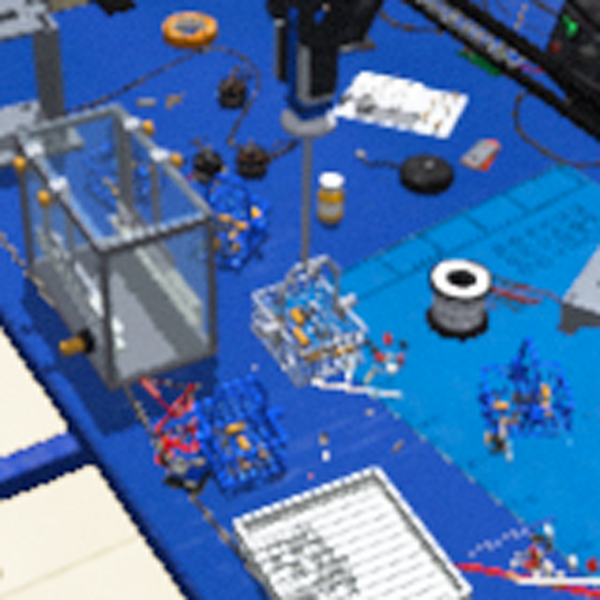

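The basket hangs level and clear at (310,320) in the crop, with the tray at (350,540). I'll move 58 mm in -y, then lower.

```bash
python3 -m jog '[0,-0.03,0,0,0,0,-1, 0,-0.08,0,0,0,0,-1, 0,-0.14,0,0,0,0,-1, 0,-0.2,0,0,0,0,-1, 0,-0.25,0,0,0,0,-1, 0,-0.28,0,0,0,0,-1, 0,-0.29,0,0,0,0,-1, 0,-0.29,0,0,0,0,-1, 0,-0.29,-0.03,0,0,0,-1, 0,-0.29,-0.08,0,0,0,-1, 0,-0.29,-0.14,0,0,0,-1, 0,-0.29,-0.2,0,0,0,-1]'| sed -n '2p;4p'
python3 -m jog '[0,0,-0.06,0,0,0,-1, 0,0,-0.12,0,0,0,-1, 0,0,-0.18,0,0,0,-1, 0,0,-0.24,0,0,0,-1, 0,0,-0.3,0,0,0,-1, 0,0,-0.36,0,0,0,-1, 0,0,-0.4,0,0,0,-1, 0,0,-0.43,0,0,0,-1, 0,0,-0.445,0,0,0,-1, 0,0,-0.455,0,0,0,-1, 0,0,-0.455,0,0,0,-1]'| sed -n '2p;4p'
python3 - <<'E'
from h import *
s=env.get_state();T=s['tcp_pos'];print(s['clock'],T,s['wrist_force'])
p,d=eyes.read_camera('side')
X=cloud('side',d).reshape(-1,3);z0=T[2]-.129;print(z0)
k=X[(abs(X[:,0]-T[0])<.032)&(abs(X[:,1]-T[1]+.005)<.04)&(X[:,2]>.036)&(X[:,2]<z0-.02)]*1000
print(np.percentile(k,[1,50,99],axis=0).round(0))
for y in range(-370,-270,10):
    q=k[abs(k[:,1]-y)<5]
    if len(q): print(y,len(q),q[:,2].max().round(),q[:,0].min().round(),q[:,0].max().round())
E
```

```text
tcp_pos: [0.4698, -0.3186, 0.301]
wrist_force: [0.5, -0.5, -3.8]
tcp_pos: [0.4698, -0.3191, 0.2106]
wrist_force: [-0.3, 0.3, -3.0]
17.5667 [ 0.46984059 -0.31913089  0.21055282] [-0.30092033  0.32335624 -2.98537096]
0.0815528213249472
[[ 440. -355.   36.]
 [ 463. -327.   50.]
 [ 498. -294.   58.]]
-360 5 50.0 469.0 489.0
-350 48 53.0 447.0 496.0
-340 17 53.0 447.0 495.0
-330 44 59.0 440.0 502.0
-320 25 59.0 439.0 498.0
-310 19 55.0 448.0 496.0
-300 34 56.0 448.0 495.0
-290 8 53.0 454.0 481.0
```

```bash
python3 -m jog '[0,0,-0.02,0,0,0,-1, 0,0,-0.035,0,0,0,-1, 0,0,-0.045,0,0,0,-1, 0,0,-0.055,0,0,0,-1, 0,0,-0.06,0,0,0,-1, 0,0,-0.064,0,0,0,-1, 0,0,-0.068,0,0,0,-1, 0,0,-0.072,0,0,0,-1, 0,0,-0.076,0,0,0,-1, 0,0,-0.08,0,0,0,-1, 0,0,-0.084,0,0,0,-1, 0,0,-0.088,0,0,0,-1]'| sed -n '2p;4p'
python3 -m jog '[0,0,-0.006,0,0,0,-1, 0,0,-0.012,0,0,0,-1, 0,0,-0.018,0,0,0,-1, 0,0,-0.018,0,0,0,-1, 0,0,-0.018,0,0,0,-1]'| sed -n '2p;4p'
cat >> h.py <<'E'
def tray(name=None):
    s=env.get_state();T=s['tcp_pos'];print(s['clock'],T,np.round(s['wrist_force'],1),'z0',T[2]-.129)
    p,d=eyes.read_camera('side');X=cloud('side',d).reshape(-1,3)
    k=X[(abs(X[:,0]-.47)<.035)&(abs(X[:,1]+.324)<.05)&(X[:,2]>.025)&(X[:,2]<.1)]*1000
    for y in range(-370,-270,8):
        q=k[abs(k[:,1]-y)<4];print(y,[tuple(r) for r in q[q[:,2].argsort()][::-1][:9].round(0).astype(int)[:,[0,2]].tolist()])
    if name:
        u,v=proj('side',[.47,-.324,.06]).astype(int);cv2.imwrite(f'pics/{name}.png',cv2.resize(p[v-60:v+50,u-60:u+60],(720,600),interpolation=cv2.INTER_CUBIC)[:,:,::-1])
E
python3 -c "
from h import *
tray()"
```

```text
tcp_pos: [0.47, -0.3194, 0.1931]
wrist_force: [-0.4, 0.3, -0.9]
tcp_pos: [0.4697, -0.3191, 0.1892]
wrist_force: [-0.2, 0.0, -1.1]
19.0333 [ 0.46971128 -0.31914169  0.18920681] [-0.2  0.  -1.1] z0 0.06020680540006104
-370 []
-362 []
-354 [(466, 40), (461, 39), (453, 39), (480, 38), (450, 38), (463, 38), (473, 38), (475, 38), (479, 38)]
-346 [(493, 38), (476, 38), (488, 38), (471, 38), (490, 37), (460, 37), (485, 37), (492, 37), (494, 37)]
-338 [(470, 75), (492, 38), (493, 38), (447, 37), (449, 37), (494, 36), (448, 36), (448, 35), (493, 34)]
-330 [(469, 77), (472, 74), (469, 73), (469, 70), (472, 69), (469, 67), (469, 67), (472, 66), (468, 65)]
-322 [(468, 99), (471, 98), (471, 93), (469, 90), (471, 90), (470, 89), (470, 87), (470, 83), (472, 77)]
-314 [(469, 99), (470, 92), (470, 86), (470, 83), (470, 80), (470, 76), (492, 39), (448, 37), (446, 37)]
-306 [(491, 40), (446, 38), (447, 37), (496, 35), (493, 30), (448, 29)]
-298 [(494, 39), (448, 38), (469, 38), (492, 38), (447, 37), (449, 36), (449, 30), (448, 29), (447, 29)]
-290 [(450, 40), (471, 38), (477, 38), (447, 38), (455, 38), (450, 37), (473, 37), (459, 37), (468, 37)]
-282 []
-274 []
```

It stands flat and level in the tray: rim z about 38 all round and the load is off. I'll lower the hook, withdraw it in +y and raise it.

```bash
python3 -m jog '[0,0,-0.02,0,0,0,-1, 0,0,-0.04,0,0,0,-1, 0,0,-0.056,0,0,0,-1, 0,0,-0.056,0,0,0,-1, 0,0.03,-0.056,0,0,0,-1, 0,0.07,-0.056,0,0,0,-1, 0,0.12,-0.056,0,0,0,-1, 0,0.18,-0.056,0,0,0,-1, 0,0.22,-0.056,0,0,0,-1, 0,0.22,-0.056,0,0,0,-1]'
python3 -c "
from h import *
tray()"
```

```text
clock: 19.92
tcp_pos: [0.4696, -0.2728, 0.1784]
orientation: [-0.0, 0.019, 1.0, 0.0]
wrist_force: [-0.2, 0.5, -0.8]
finger_gap: 0.0188
grip_force: 79.0
19.9167 [ 0.46961674 -0.27277539  0.17841585] [-0.2  0.5 -0.8] z0 0.049415854380457175
-370 []
-362 []
-354 [(451, 40), (449, 39), (483, 39), (459, 39), (472, 39), (466, 39), (478, 39), (490, 38), (486, 38)]
-346 [(492, 40), (493, 39), (487, 39), (476, 39), (493, 39), (448, 38), (446, 38), (446, 37), (448, 37)]
-338 [(448, 39), (447, 37), (493, 37), (448, 36), (493, 35), (447, 34), (493, 34), (493, 30), (447, 30)]
-330 [(447, 39), (492, 38), (449, 36), (495, 36), (493, 36), (447, 36), (494, 36), (448, 35), (493, 33)]
-322 [(472, 78), (460, 78), (480, 77), (471, 76), (467, 76), (469, 76), (477, 75), (479, 75), (464, 74)]
-314 [(448, 38), (448, 37), (493, 37), (447, 35), (447, 35), (489, 35), (445, 33), (438, 32), (490, 30)]
-306 [(493, 40), (491, 40), (446, 39), (447, 38), (493, 37), (447, 31), (494, 29), (495, 27)]
-298 [(447, 40), (448, 38), (492, 37), (447, 37), (495, 37), (446, 34), (447, 29), (448, 29), (494, 28)]
-290 [(470, 63), (468, 59), (471, 58), (470, 56), (461, 38), (471, 38), (467, 38), (465, 38), (450, 37)]
-282 [(472, 63), (470, 62), (469, 61), (470, 54), (470, 53), (470, 52)]
-274 [(472, 87), (469, 72), (469, 59), (472, 55), (470, 55), (469, 53)]
```

```bash
python3 -m jog '[0,0,0.1,0,0,0,-1, 0,0,0.22,0,0,0,-1, 0,0,0.36,0,0,0,-1, 0,0,0.5,0,0,0,-1, 0,0,0.61,0,0,0,-1, 0,0.06,0.61,0,0,0,-1, 0,0.17,0.61,0,0,0,-1, 0,0.31,0.61,0,0,0,-1, 0,0.46,0.61,0,0,0,-1, 0,0.61,0.61,0,0,0,-1, 0,0.76,0.61,0,0,0,-1, 0,0.9,0.61,0,0,0,-1]'| sed -n '2p;4p'
python3 -m jog '[-0.02,0.15,0,0,0,0,-1, -0.04,0.3,0,0,0,0,-1, -0.07,0.45,0,0,0,0,-1, -0.1,0.6,0,0,0,0,-1, -0.13,0.75,0,0,0,0,-1, -0.16,0.9,0,0,0,0,-1, -0.2,1,0,0,0,0,-1]'| sed -n '2p;4p'
python3 -m jog '[-0.03,0.15,0,0,0,0,-1, -0.06,0.3,0,0,0,0,-1, -0.1,0.45,0,0,0,-0.012,-1, -0.13,0.6,0,0,0,-0.012,-1, -0.13,0.72,0,0,0,-0.012,-1, -0.13,0.82,0,0,0,-0.012,-1, -0.13,0.87,0,0,0,-0.012,-1, -0.13,0.87,0,0,0,-0.012,-1, -0.13,0.87,0,0,0,-0.012,-1, -0.13,0.87,0,0,0,-0.012,-1]'
```

```text
tcp_pos: [0.4692, -0.0934, 0.2994]
wrist_force: [0.6, 0.1, -0.7]
tcp_pos: [0.4289, 0.1072, 0.2994]
wrist_force: [0.1, -0.5, -1.1]
clock: 22.38
tcp_pos: [0.4037, 0.278, 0.2998]
orientation: [-0.0, 0.04, 0.999, -0.0]
wrist_force: [0.3, -0.7, -1.0]
finger_gap: 0.019
grip_force: 79.1
```

```bash
python3 -m jog '[0,0.003,-0.14,0,0,0,-1, 0,0.003,-0.28,0,0,0,-1, 0,0.003,-0.42,0,0,0,-1, 0,0.003,-0.54,0,0,0,-1, 0,0.003,-0.64,0,0,0,-1, 0,0.003,-0.69,0,0,0,-1, 0,0.003,-0.69,0,0,0,-1, 0,0.003,-0.69,0,0,0,-1]'
python3 - <<'E'
from h import *
s=env.get_state();T=np.array(s['tcp_pos']);print(T)
X0=cloud('side',np.load('pics/side0.npy')).reshape(-1,3)
X=cloud('side',eyes.read_camera('side')[1]).reshape(-1,3)
t=np.radians(-4.5);R=np.array([[np.cos(t),-np.sin(t)],[np.sin(t),np.cos(t)]]);c=np.array([.4794,.271])
print('tcp in stand',((T[:2]-c)@R*1000).round(1))
def st(X): return np.c_[(X[:,:2]-c)@R,X[:,2]]*1000
w=st(X);f=w[(abs(w[:,2]-130)<4)&(w[:,0]>-40)&(w[:,0]<35)&(abs(w[:,1])<50)]
print('fork',len(f),np.percentile(f[:,:2],[1,99],axis=0).round(1))
for x in range(-24,34,6):
    k=np.sort(f[abs(f[:,0]-x)<3][:,1]);print(x,k.round(0).astype(int).tolist())
sh=w[(abs(w[:,2]-80)<40)&(w[:,0]>-95)&(w[:,0]<-55)&(abs(w[:,1])<25)];print('shank now',len(sh),np.median(sh,0))
w0=st(X0);s0=w0[(w0[:,2]>50)&(w0[:,2]<118)&(abs(w0[:,0])<15)&(abs(w0[:,1])<15)];print('shank orig',len(s0),np.median(s0,0))
E
```

```text
clock: 23.05
tcp_pos: [0.404, 0.2787, 0.1625]
orientation: [-0.0, 0.04, 0.999, -0.0]
wrist_force: [0.4, 0.0, -0.8]
finger_gap: 0.0188
grip_force: 79.2
[0.40400549 0.27872495 0.1624771 ]
tcp in stand [-75.8   1.8]
fork 197 [[-28.6 -35.6]
 [ 33.1  38. ]]
-24 [-33, -31, -26, -21, -21, -20, -10, 10, 11, 11, 14, 21, 27, 31, 35, 36]
-18 [-36, -29, -28, -28, -17, -15, -12, -8, 8, 10, 14, 15, 26, 31, 32]
-12 [-33, -33, -31, -31, -22, -22, -19, -18, -5, -4, 10, 11, 14, 15, 22, 26, 29, 30, 36]
-6 [-40, -36, -34, -32, -28, -26, -24, -21, -18, -12, -11, 9, 11, 13, 14, 15, 17, 21, 25, 25, 32, 37]
0 [-35, -34, -30, -26, -26, -23, -15, -12, -10, -9, 9, 11, 14, 15, 23, 24, 31, 35]
6 [-34, -33, -33, -26, -23, -19, -15, -7, 10, 11, 14, 15, 20, 22, 30, 34, 39]
12 [-30, -29, -28, -28, -24, -22, -17, -11, -10, 11, 15, 17, 19, 24, 28, 34, 35]
18 [-34, -33, -32, -31, -21, -21, -15, -11, -8, 3, 10, 11, 11, 12, 17, 22, 24, 29, 33]
24 [-37, -33, -32, -27, -20, -19, -14, -13, -13, -4, -1, 4, 6, 10, 13, 23, 28, 29, 38]
30 [-33, -33, -30, -29, -21, -19, -16, -15, -6, -4, 2, 3, 12, 15, 22, 23, 23, 26, 37, 38]
shank now 33 [-75.45680989   2.22989447  78.86176267]
shank orig 24 [-2.14590274  1.74658472 75.82284744]
```

```bash
python3 -m jog '[0.06,-0.005,0,0,0,0,-1, 0.13,-0.011,0,0,0,0,-1, 0.2,-0.018,0,0,0,0,-1, 0.27,-0.024,0,0,0,0,-1, 0.33,-0.029,0,0,0,0,-1, 0.367,-0.032,0,0,0,0,-1, 0.367,-0.032,0,0,0,0,-1, 0.367,-0.032,0,0,0,0,-1]'|sed -n '2p;4p'
python3 -m jog '[0,0,-0.01,0,0,0,-1, 0,0,-0.02,0,0,0,-1, 0,0,-0.03,0,0,0,-1, 0,0,-0.036,0,0,0,-1, 0,0,-0.04,0,0,0,-1, 0,0,-0.04,0,0,0,-1]'|sed -n '2p;4p'
```

```text
tcp_pos: [0.4775, 0.2729, 0.1623]
wrist_force: [-1.1, -0.6, -0.6]
tcp_pos: [0.4768, 0.2731, 0.1543]
wrist_force: [-0.7, -0.5, 0.6]
```

```bash
python3 -m jog '[0,0,-0.003,0,0,0,-1, 0,0,-0.003,0,0,0,-0.45, 0,0,-0.003,0,0,0,-0.3, 0,0,-0.003,0,0,0,0, 0,0,-0.003,0,0,0,0.3, 0,0,-0.003,0,0,0,0.3]'
python3 -m jog '[0,0,0.06,0,0,0,0.3, 0,0,0.18,0,0,0,0.3, 0,0,0.32,0,0,0,0.3, 0,0,0.46,0,0,0,0.3, 0,0,0.6,0,0,0,0.3, 0,0,0.6,0,0,0,0.3]'
python3 -m jog '[-0.2,0.2,0,0,0,0,0.3, -0.4,0.4,0,0,0,0,0.3, -0.5,0.6,0,0,0,0,0.3, -0.5,0.8,0,0,0,0,0.3, -0.5,0.8,0,0,0,0,0.3, -0.5,0.8,0,0,0,0,0.3, -0.5,0.8,0,0,0,0,0.3]'
python3 - <<'E'
from h import *
t,d=eyes.read_camera('top');cv2.imwrite('pics/c9.png',cv2.resize(t[170:300,80:420],(782,299),interpolation=cv2.INTER_CUBIC)[:,:,::-1])
X=cloud('top',d)[195:260,100:165].reshape(-1,3);g=X[(X[:,2]>.15)&(X[:,2]<.22)];print('grip',len(g),(g[:,:2].min(0)+g[:,:2].max(0))/2,np.ptp(g,0),np.percentile(g[:,2],95))
tray()
E
```

```text
clock: 24.77
tcp_pos: [0.4773, 0.273, 0.1534]
orientation: [0.0, 0.039, 0.999, 0.0]
wrist_force: [-0.4, 0.5, 0.1]
finger_gap: 0.0552
grip_force: 0.0
clock: 25.27
tcp_pos: [0.4794, 0.2739, 0.2795]
orientation: [0.004, 0.039, 0.999, 0.002]
wrist_force: [0.6, 0.5, 0.0]
finger_gap: 0.0554
grip_force: 0.0
clock: 25.85
tcp_pos: [0.3763, 0.4343, 0.2727]
orientation: [-0.0, 0.038, 0.999, -0.0]
wrist_force: [0.7, -0.2, -0.2]
finger_gap: 0.0559
grip_force: 0.0
grip 155 [0.47978021 0.27172603] [0.02142787 0.02059737 0.05981242] 0.207188520130375
25.9 [0.37672561 0.43324195 0.27284683] [ 0.3 -0.6 -0.6] z0 0.14384682910129326
-370 []
-362 []
-354 [(478, 39), (474, 39), (470, 39), (490, 38), (492, 38), (467, 37), (456, 37), (450, 37), (481, 37)]
-346 [(465, 39), (492, 38), (488, 38), (448, 38), (494, 37), (484, 37), (448, 37), (477, 37), (494, 37)]
-338 [(448, 38), (493, 38), (447, 37), (494, 37), (447, 37), (493, 35), (494, 33), (447, 33), (494, 30)]
-330 [(447, 39), (492, 38), (495, 37), (493, 37), (447, 36), (495, 36), (447, 36), (491, 36), (446, 36)]
-322 [(462, 78), (480, 76), (478, 76), (471, 76), (467, 76), (475, 75), (469, 75), (479, 74), (483, 74)]
-314 [(493, 38), (448, 38), (447, 38), (446, 37), (444, 36), (447, 36), (489, 31), (493, 30)]
-306 [(447, 41), (446, 40), (494, 38), (493, 37), (493, 37), (448, 36), (447, 30), (493, 30), (495, 26)]
-298 [(484, 40), (494, 38), (446, 38), (449, 36), (493, 35), (446, 31), (448, 30), (448, 29), (494, 28)]
-290 [(476, 39), (455, 39), (491, 38), (453, 38), (462, 37), (476, 37), (464, 37), (452, 37), (460, 37)]
-282 []
-274 []
```

View pics/c9.png

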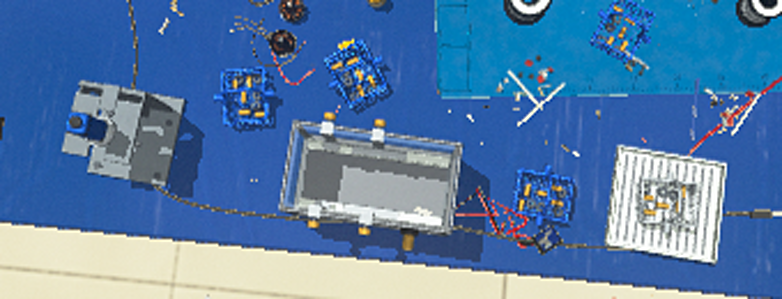

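The last view shows the hook back on its stand at (88,125), where it started. The tank is empty and the basket stands level in the tray at (668,205) with its parts in. The robot is clear of everything.

```bash
python3 -c "
from workcell import env
print(env.hand_in())"
```

```text
the job is handed in; nothing more can be done
None
```

Job handed in after about 26 s on the robot's clock: the basket stands upright and level in the drip tray with its parts still in it, and the hook is back on its stand; the basket hung tilted about 15° in the tank until I levelled it before lifting it out.

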